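# Pump up the vacuum foot of the board stand

### The job

Make the circuit-board stand hold fast to the desk: press the round black pump knob on top of it all the way down with the fingertips and let it spring fully back up, again and again, until the red indicator pin beside it has popped fully out and the green band at its foot shows. Only push down on the knob from above: do not grip it, do not touch the pin, do not lift or shove the stand, and leave the tape roll, the small can and the memory stick where they are. Finish with the hand clear and the knob back up.

Things in the scene. Friction and masses are not known exactly. Their poses are not given: they have to be found in the camera images.
- stand: Loose grey board stand, about 1.6 kg, on a rubber foot 110 x 176 mm (x by y); a circuit board sits on arms on its +x side (out to 138 mm, 52 mm high). Origin on the desk under the foot's middle, z up. Aluminium pump barrel (64 mm across, neck 94 mm high) at local y = +38 mm; collar of the pin (32 mm across, brass ring on top, 78 mm high) at local y = -47 mm.
- knob_top (a point): Middle of the top face of the black mushroom-shaped pump knob, 52 mm across and 20 mm thick, on a vertical steel stem; 155 mm above the desk when up. Moves with the knob. 85 mm from the pin.
- pump_knob (a joint): How far the knob is pressed down, m: 0 up, 0.028 at its stop. A spring (3 N at the top, about 11 N at the bottom, a little more when pressed fast) returns it in about 0.3 s when let go. Each full stroke (beyond 0.022, then back to under 0.006) raises the pin a step of about 10 mm (the first stroke 6 to 16 mm); a short stroke may not raise it. Strokes after the pin is fully out do nothing.
- indicator_pin (a joint): How far the indicator pin has risen, m: starts between 0 and about 0.018, stands at 0.042 to 0.046 when fully out. It stays where it is between strokes. 3 or 4 full strokes are needed.
- pin_top (a point): Middle of the top of the indicator pin, a vertical rod 12 mm in diameter, red with an 8 mm green band at its foot that comes out of the brass ring on the last step only; its top is 80 mm above the desk plus the pin's joint value.
- tape_a: Bystander: roll of black tape, 62 mm across, 19 mm high, lying flat; origin under its middle.
- can_0: Bystander: small white can with a blue lid, 40 mm across, 55 mm high; origin under its middle.
- usb_stick: Bystander: black memory stick, 18 x 50 x 8 mm, lying flat; origin under its middle.

How it is judged:
By the outcome, as a careful person would: the job done as asked, in the order asked, and still so for the second after the job is handed in, with the robot touching nothing.
It also fails if it takes over 42 s, if anything falls off the work surface, if the arm or the gripper's body presses on something with over 40 N, if the wrist force passes 120 N, or if a joint passes its speed limit or range.

### The arm

A 6-joint arm with a two-finger parallel gripper is mounted at the origin on a cart in front of the work surface, level with it; the furniture and walls round the work are solid. World frame = base frame: x ahead of the robot, y to its left, z up, the work surface at z = 0. Lengths are in m, angles in rad, forces in N, time in s.
With the tool pointing down it reaches from about 0.35 to 0.85 m from the base axis. Payload 8.1 kg.
Tool frame: the origin (TCP) lies between the finger pads; the fingertips stand r.tcp_to_tips ahead of it and the grasp point (between the pads) lies 6 mm ahead of it (r.tcp_to_tips is the distance from the TCP to the fingertips, in m); z points along the fingers, y is the line along which they close (so a half turn about z gives the same grasp; the last joint's range is limited). The gripper opens to 85 mm and grips with 20 to 120 N. Pads are 22 mm wide; open, the fingers measure 114 mm over their backs; the gripper's body (76 mm by 85 mm) begins 54 mm behind the grasp point. The pads swing forward as they close: fully open they stand 13 mm farther back than shut.
Start: joints at [1.096, 0.13, 1.488, -0, 1.523, -0.085], TCP at [0.228, 0.555, 0.256] pointing down, gripper open.
Joint ranges: [-2.96, 2.96], [-0.89, 2.26], [0.02, 2.5], [-1.34, 4.48], [0, 2.73], [-2.66, 2.66]. Speed limits (rad/s): [2.39, 2.39, 2.79, 3.14, 3.14, 3.14].

### API

Orientations are given as a 3x3 rotation matrix whose columns are the frame's x, y, z axes.
In Python, from bench import r gives the robot as it stands.
- The arm moves only by the tool play_rows, never from a script. Its argument "moves" is a list that holds one entry, the list of rows, each a list of 5 numbers: the opening, from 0 (shut) to 1 (fully open), then the shift along the tool's x, y, z in mm, then the turn about the tool's z in rad. A call has 1 to 10 rows; each row is the pose to reach, as a shift and turn from the pose commanded when the call began, along the tool's axes at that moment; what a row does not reach only later rows make up. A row lasts 1/8 s, in which the tool goes at most 62.5 mm and 10.7 degrees, less where a joint would pass 70% of its speed; a pose out of reach is approached as far as the arm can. A call with a gripper value outside its range is refused whole. The fingers move at their own pace and stop on an object; the grip force is fixed at half the most. Time passes only in rows, so rows that repeat a pose let the fingers close. It gives the time, the measured TCP pose, the force, the opening and the grip force at its end, in the units of the state.
- r.read_state(): the state, without advancing time (a new reading comes with each control period).
- r.read_camera(name): name is "scene" or "top"; returns a dict with "image" (420x560x3 uint8, red, green, blue), "fx", "fy", "cx", "cy" (pixels), "R" (3x3) and "t" (3): a world point X has camera coordinates R X + t. Camera axes: x right, y down, z forward; pixel columns grow to the right and rows downward; lengths in m; the calibration is good to about 2 mm. A picture is of the moment at which its call begins. There is no depth.
- r.finish_job(): hands the job in; it is judged then, once.
The state is a dict: "clock": time; "joints": joint angles; "joint_vel": joint speeds; "effort": joint torques, N m; "ee_pos": TCP position; "ee_rot": TCP orientation; "wrist_force": force on the tool from outside, world axes, zero at the start; "moment": the same for the moment, N m; "gripper_width": finger opening in m; "finger_force": force on a finger pad.
Only numpy, scipy, OpenCV 4.12 (cv2) and the standard library are available. Lean on these libraries where they do the work, as an engineer would, in place of code of your own. Each camera call takes 0.05 s, during which the arm holds its last target. There are 200 camera calls.

## Working session

There is one attempt and no reset: what is moved stays moved. The work goes in short steps, Python scripts to look and compute and a tool call to move; the robot and the scene stay as the last step left them, time stands still between calls to the robot, and variables do not carry over. Pictures are saved under pics/ and viewed, at most 10 in all, crops included, and the job is handed in when it is done.

Besides the shell and the picture viewer there is one more tool, called after ">>>" in YAML: its name, and indented under it one key for each argument. play_rows: Moves the arm, as the interface text tells. Its arguments: {"type":"object","properties":{"moves":{"type":"array","items":{"type":"array","items":{"type":"array","items":{"type":"number"}}}}},"required":["moves"]}

```bash
mkdir -p pics
python3 - <<'E'
from bench import r
import cv2,numpy as np
s=r.read_state();print(s['clock'],s['ee_pos'],s['ee_rot'],r.tcp_to_tips,s['gripper_width'],s['wrist_force'])
for n in('scene','top'):
    c=r.read_camera(n);cv2.imwrite(f'pics/{n}0.png',c['image'][...,::-1]);print(n,c['fx'],c['cx'],c['cy'],c['R'],c['t'])
E
```

```text
0.0 [0.22774119 0.55452615 0.25522803] [[-9.24987936e-01  3.79995505e-01 -8.56871135e-04]
 [ 3.79996443e-01  9.24986381e-01 -1.70236734e-03]
 [ 1.45702194e-04 -1.90027724e-03 -9.99998184e-01]] 0.025 0.08587448215673699 [ 0.03806173 -0.24551587 -0.14634398]
scene 430.9595975763193 276.8072890687045 210.6633590445441 [[-0.55232312 -0.83339095  0.01996715]
 [-0.44258204  0.27285174 -0.85420903]
 [ 0.70644201 -0.4806365  -0.51954619]] [0.31198857 0.32733268 0.55451504]
top 497.6662783186159 277.817607695343 208.52606288914814 [[ 0.00620609 -0.99997984 -0.00134225]
 [-0.99511935 -0.00604372 -0.09849337]
 [ 0.09848327  0.00194696 -0.9951368 ]] [0.06055288 0.5228436  0.91649342]
```

View pics/scene0.png

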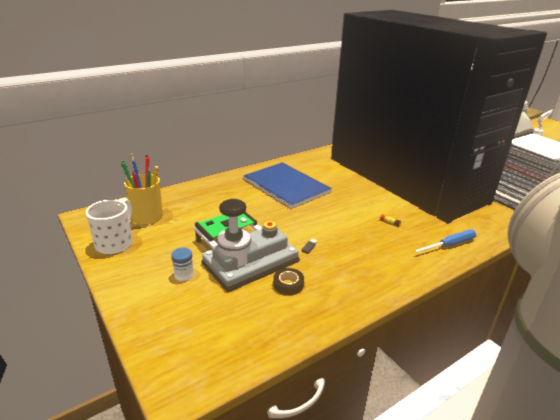

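View pics/top0.png

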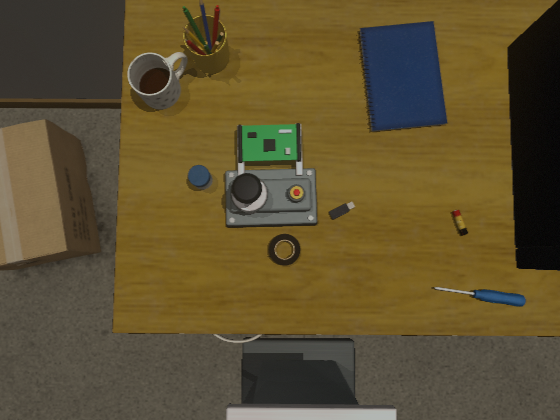

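The scene view shows the stand with the black knob at about (233,208), the pin at (269,227), the can at (182,264), the tape at (289,281) and the stick at (310,246). In the top view the knob is at (246,188), the pin at (296,193), the can at (199,177), the tape at (284,250) and the stick at (342,211). The arm is not in view.

```bash
cat > h.py <<'E'
import numpy as np,cv2
def ray(c,uv):
    d=c['R'].T@np.array([(uv[0]-c['cx'])/c['fx'],(uv[1]-c['cy'])/c['fy'],1]);return -c['R'].T@c['t'],d
def onz(c,uv,z):
    o,d=ray(c,uv);return o+d*(z-o[2])/d[2]
def tri(c1,p1,c2,p2):
    o1,d1=ray(c1,p1);o2,d2=ray(c2,p2)
    s=np.linalg.lstsq(np.c_[d1,-d2],o2-o1,rcond=None)[0];a=o1+s[0]*d1;b=o2+s[1]*d2
    return (a+b)/2,np.linalg.norm(a-b)
def blob(m,x0,y0,x1,y1):
    q=np.zeros(m.shape,np.uint8);q[y0:y1,x0:x1]=m[y0:y1,x0:x1]
    n,l,s,ce=cv2.connectedComponentsWithStats(q);k=1+np.argmax(s[1:,4]);return ce[k],s[k]
E
python3 - <<'E'
from bench import r
from h import *
C={n:r.read_camera(n) for n in('scene','top')}
P={};K={}
for n,bk,bp in(('scene',(215,195,250,222),(255,215,285,240)),('top',(225,168,268,208),(282,180,310,206))):
    im=C[n]['image'].astype(int);hsv=cv2.cvtColor(C[n]['image'],cv2.COLOR_RGB2HSV)
    K[n],sk=blob((im.max(2)<60),*bk)
    red=((hsv[...,0]<8)|(hsv[...,0]>172))&(hsv[...,1]>150)&(hsv[...,2]>90)
    P[n],sp=blob(red,*bp);print(n,K[n],sk,P[n],sp)
print('knob tri',tri(C['top'],K['top'],C['scene'],K['scene']),'z.15',onz(C['top'],K['top'],.15),onz(C['scene'],K['scene'],.147))
print('pin tri',tri(C['top'],P['top'],C['scene'],P['scene']),onz(C['top'],P['top'],.085))
t=C['top']
for n,p in dict(tape=(284,250),can=(199,177),stick=(342,211)).items():print(n,onz(t,p,.055 if n=='can' else .01))
for p in((228,172),(313,171),(229,224),(315,222)):print(onz(t,p,.02))
a=cv2.resize(C['top']['image'][150:240,190:320],None,fx=3,fy=3,interpolation=2);b=cv2.resize(C['scene']['image'][190:290,190:320],None,fx=3,fy=3,interpolation=2)
cv2.imwrite('pics/c1.png',np.vstack([a,b])[...,::-1])
E
```

```text
Traceback (most recent call last):
  File "h.py", line 12, in blob
    n,l,s,ce=cv2.connectedComponentsWithStats(q);k=1+np.argmax(s[1:,4]);return ce[k],s[k]
                                                     ~~~~~~~~~^^^^^^^^^
ValueError: attempt to get argmax of an empty sequence
```

Run:
```python
from bench import r
from h import *
for n,rows,cols in(('scene',range(200,222,3),range(218,250,4)),('top',range(172,206,4),range(228,268,5))):
    im=r.read_camera(n)['image'];print(im.dtype,im.shape,r.read_state()['clock']);print(im.max(2)[np.ix_(rows,cols)])
    print(im[222:234:3,262:278:3].tolist() if n=='scene' else im[190:196:2,292:300:2].tolist())
```

```text
uint8 (420, 560, 3) 0.25
[[235 239 128  84  84  97 224 243]
 [239  96  82  81  81  81  82 230]
 [223  79  81  82  82  82  81 184]
 [238  75  79  88 106  89  77 213]
 [243  77  72  77  75  72  68 163]
 [211 229 100  68  70 104 233 112]
 [238 238 234 138 140 222 250 238]
 [238 120  81 139 140 221 156 201]]
[[[235, 186, 66], [250, 209, 72], [255, 143, 52], [255, 161, 59], [251, 214, 72], [237, 189, 64]], [[222, 178, 86], [254, 227, 84], [229, 121, 50], [245, 145, 58], [254, 229, 86], [229, 184, 78]], [[152, 143, 127], [140, 111, 70], [180, 130, 56], [180, 131, 58], [136, 117, 91], [184, 153, 96]], [[128, 122, 109], [93, 84, 70], [107, 98, 84], [107, 98, 83], [94, 83, 69], [155, 150, 137]]]
uint8 (420, 560, 3) 0.3
[[115 118 151 158 115 116 115 115]
 [113 124  38  43  46  34 115 116]
 [111  62  45  48  48  52  34  94]
 [113  36  45  50  51  54  44 155]
 [ 84  35  48  50  54  58  49 175]
 [ 65  35  48  51  55  59  39 175]
 [ 66  80  45  52  55  60  33 175]
 [ 65  92  40  37  36  34 175 175]
 [ 64  57 112 111  83 172 175  94]]
[[[175, 149, 70], [166, 82, 43], [171, 48, 39], [171, 49, 38]], [[175, 149, 69], [161, 44, 35], [175, 54, 45], [175, 60, 51]], [[176, 152, 72], [137, 79, 39], [175, 55, 46], [152, 53, 39]]]
```

```bash
cat > meas.py <<'E'
from bench import r
from h import *
import sys
C={n:r.read_camera(n) for n in('scene','top')}
P={};K={}
for n,bk,bp,th in(('scene',(215,195,250,216),(255,190,285,240),110),('top',(225,168,268,208),(282,175,310,206),62)):
    im=C[n]['image'].astype(int);R,G,B=im[...,0],im[...,1],im[...,2]
    P[n],sp=blob((R>120)&(G<.6*R)&(B<.45*R),*bp);print(n,'pin',P[n],sp)
    try:
        K[n],sk=blob(im.max(2)<th,*bk);print('knob',K[n],sk)
    except ValueError: pass
t=C['top']
if len(K)==2:
    print('knob tri',tri(t,K['top'],C['scene'],K['scene']),onz(t,K['top'],.153),onz(C['scene'],K['scene'],.147))
print('pin tri',tri(t,P['top'],C['scene'],P['scene']),onz(t,P['top'],.085))
a=cv2.resize(t['image'][150:240,190:320],None,fx=3,fy=3,interpolation=2);b=cv2.resize(C['scene']['image'][190:290,190:320],None,fx=3,fy=3,interpolation=2)
cv2.imwrite(f'pics/{sys.argv[1]}.png',np.vstack([a,b])[...,::-1])
E
python3 meas.py c1
python3 - <<'E'
from bench import r
from h import *
t=r.read_camera('top')
for n,p in dict(tape=(284,250),can=(199,177),stick=(342,211)).items():print(n,onz(t,p,.055 if n=='can' else .01))
E
```

```text
scene pin [269.11764706 223.58823529] [267 222   5   4  17]
knob [232.77871148 207.70308123] [220 200  29  16 357]
top pin [296.29032258 191.70967742] [294 189   6   6  31]
knob [245.25545571 188.69191271] [230 173  32  35 779]
knob tri (array([0.5430477 , 0.11731864, 0.14585415]), np.float64(0.0009351038697954184)) [0.54230825 0.11722874 0.153     ] [0.54101036 0.11785502 0.147     ]
pin tri (array([0.54816708, 0.03119464, 0.07798414]), np.float64(0.0011956359452092117)) [0.54688625 0.03095274 0.085     ]
tape [0.44451202 0.05149234 0.01      ]
can [0.57719415 0.20961355 0.055     ]
stick [ 0.51999714 -0.05973788  0.01      ]
```

View pics/c1.png

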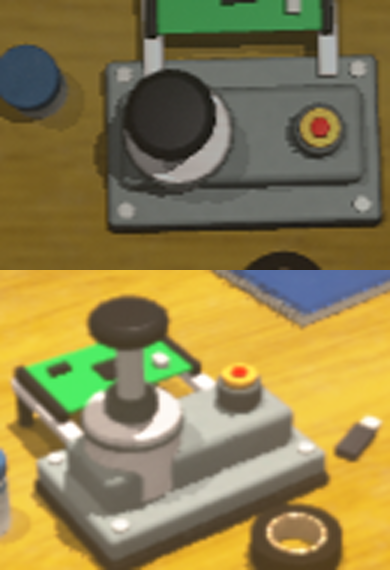

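The measurements agree: knob to pin is 86 mm, the knob is at (0.542, 0.1175) and the pin is almost fully in. Next I shut the fingers and go above the knob.

>>> play_rows:
  moves:
    - [[0,-40,-25,0,0],[0,-90,-56,0,0],[0,-140,-87,0,0],[0,-190,-118,0,0],[0,-240,-150,0,0],[0,-290,-181,0,0],[0,-340,-212,5,0],[0,-390,-243,15,0],[0,-430,-268,25,0],[0,-457,-285,35,0]]

```text
clock: 1.7
ee_pos: [0.5435, 0.1156, 0.2211]
ee_rot: [[-0.924, 0.382, 0.0], [0.382, 0.924, -0.0], [-0.0, 0.0, -1.0]]
wrist_force: [0.7, 0.9, -0.0]
gripper_width: 0.0
finger_force: 0.0
```

```bash
cat > st.py <<'E'
from bench import r
import numpy as np
s=r.read_state();p=s['ee_pos'];R=s['ee_rot']
print(s['clock'],p,s['wrist_force'],s['gripper_width'],'shift mm to knob contact',R.T@(np.array([.542,.1175,.155+r.tcp_to_tips])-p)*1000,r.tcp_to_tips,R[:,2])
E
python3 st.py
```

```text
1.7 [0.54347983 0.11560413 0.22108478] [ 0.65057806  0.94424446 -0.00665906] 2.063010386219958e-06 shift mm to knob contact [ 2.11113579  1.1862068  41.0838123 ] 0.025 [ 4.59866873e-04 -1.50580855e-04 -9.99999883e-01]
```

>>> play_rows:
  moves:
    - [[0,2,1,20,0],[0,2,1,36,0],[0,2,1,44,0],[0,2,1,52,0],[0,2,1,60,0],[0,2,1,66,0],[0,2,1,68,0],[0,2,1,68,0]]

```text
clock: 2.7
ee_pos: [0.5402, 0.1202, 0.1542]
ee_rot: [[-0.926, 0.379, -0.001], [0.379, 0.926, -0.0], [0.0, -0.001, -1.0]]
wrist_force: [-7.1, -1.1, 9.5]
gripper_width: 0.0002
finger_force: 4.7
```

```bash
python3 st.py; python3 meas.py c2
```

```text
2.7 [0.54021787 0.12024504 0.154242  ] [-7.08431419 -1.05512629  9.47185164] 0.0002071308460508015 shift mm to knob contact [ -2.6784565   -1.87908483 -25.758123  ] 0.025 [-5.57174774e-04 -3.16593302e-04 -9.99999795e-01]
scene pin [269.44897959 220.93877551] [267 217   6   9  49]
knob [231.94545455 203.73939394] [215 195  34  21 330]
top pin [297.55 190.55] [296 188   4   6  20]
knob [246.44238976 195.17354196] [225 181  43  27 703]
knob tri (array([0.53313409, 0.1184713 , 0.15917858]), np.float64(0.008727583171367117)) [0.53158805 0.11514472 0.153     ] [0.55467857 0.11220632 0.147     ]
pin tri (array([0.54970134, 0.02926553, 0.08295436]), np.float64(0.0015331785110223603)) [0.54898148 0.02871552 0.085     ]
```

View pics/c2.png

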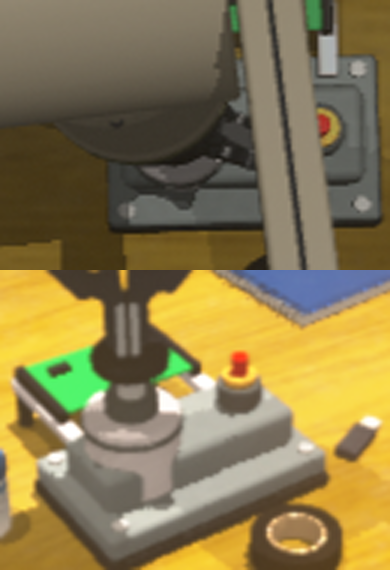

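The picture shows the knob pressed down under the shut fingertips and the red pin rising at about (269,219). There is some sideways friction force, so I'll release straight up and settle.

>>> play_rows:
  moves:
    - [[0,0,0,-10,0],[0,0,0,-20,0],[0,0,0,-30,0],[0,0,0,-38,0],[0,0,0,-38,0],[0,0,0,-38,0],[0,0,0,-38,0]]

```text
clock: 3.68
ee_pos: [0.5406, 0.1193, 0.1906]
ee_rot: [[-0.925, 0.38, -0.001], [0.38, 0.925, -0.0], [0.001, -0.001, -1.0]]
wrist_force: [-0.4, -1.1, 0.4]
gripper_width: 0.0004
finger_force: 0.0
```

```bash
python3 st.py; python3 meas.py c3
```

```text
3.675 [0.5406162  0.11929537 0.19064792] [-0.40465232 -1.14729129  0.36878015] 0.00043991525579017396 shift mm to knob contact [-1.97169129 -1.12900446 10.64679278] 0.025 [-1.00748842e-03 -1.53024975e-04 -9.99999481e-01]
scene pin [269.41666667 220.85416667] [267 217   6   9  48]
knob [232.76704545 207.59943182] [220 195  29  21 352]Traceback (most recent call last):
  File "meas.py", line 8, in <module>
    P[n],sp=blob((R>120)&(G<.6*R)&(B<.45*R),*bp);print(n,'pin',P[n],sp)
            ~~~~^^^^^^^^^^^^^^^^^^^^^^^^^^^^^^^^
  File "h.py", line 12, in blob
    n,l,s,ce=cv2.connectedComponentsWithStats(q);k=1+np.argmax(s[1:,4]);return ce[k],s[k]
                                                     ~~~~~~~~~^^^^^^^^^
    return _wrapfunc(a, 'argmax', axis=axis, out=out, **kwds)
    return bound(*args, **kwds)
ValueError: attempt to get argmax of an empty sequence
```

>>> play_rows:
  moves:
    - [[0,-2,-1,0,0],[0,-2,-1,0,0],[0,-2,-1,8,0],[0,-2,-1,16,0],[0,-2,-1,24,0],[0,-2,-1,32,0],[0,-2,-1,38,0],[0,-2,-1,40,0],[0,-2,-1,40,0]]

```text
clock: 4.9
ee_pos: [0.5427, 0.1178, 0.152]
ee_rot: [[-0.925, 0.38, 0.001], [0.38, 0.925, -0.0], [-0.001, 0.0, -1.0]]
wrist_force: [-2.8, -0.2, 9.9]
gripper_width: -0.0001
finger_force: 4.9
```

>>> play_rows:
  moves:
    - [[0,0,0,-10,0],[0,0,0,-20,0],[0,0,0,-30,0],[0,0,0,-40,0],[0,0,0,-40,0],[0,0,0,-40,0],[0,0,0,-40,0]]

```text
clock: 5.78
ee_pos: [0.542, 0.1177, 0.1906]
ee_rot: [[-0.925, 0.38, -0.001], [0.38, 0.925, -0.0], [0.001, -0.001, -1.0]]
wrist_force: [0.2, -0.3, -0.1]
gripper_width: -0.0001
finger_force: 0.0
```

```bash
sed -i 's/P\[n\],sp=blob(.*$/m=(R>120)\&(G<.6*R)\&(B<.45*R)\n    if n=="scene": P[n],sp=blob(m,*bp);print(n,"pin",P[n],sp)/; s/^if len(K)==2:/if 0:/; s/^print(.pin tri.*$//' meas.py; python3 st.py; python3 meas.py c4
```

```text
5.775 [0.54198831 0.11766524 0.19061736] [ 0.18549602 -0.25005687 -0.10476924] -0.00011177383211101471 shift mm to knob contact [-0.08468945 -0.14247217 10.61735462] 0.025 [-1.17791430e-03 -1.20048895e-04 -9.99999299e-01]
scene pin [269.44871795 218.51282051] [267 212   6  14  78]
knob [232.79888268 207.45530726] [220 195  29  21 358]
knob [242.70864662 185.64473684] [225 174  42  23 532]
```

View pics/c4.png

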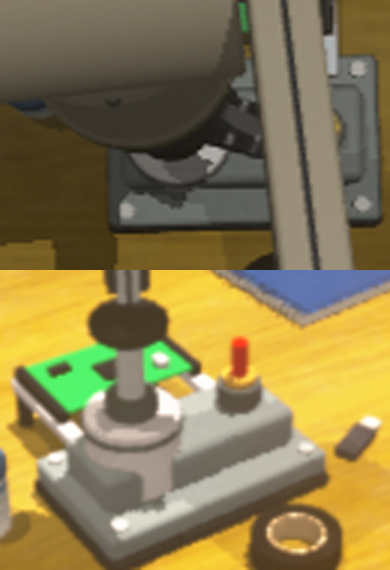

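The picture shows the knob back up with its centre at (233,207). The red pin is higher, spanning rows 212–225, with no green yet. The stroke was full (TCP z 0.152), so I'll do it twice more.

>>> play_rows:
  moves:
    - [[0,0,0,8,0],[0,0,0,16,0],[0,0,0,24,0],[0,0,0,32,0],[0,0,0,38,0],[0,0,0,40,0],[0,0,0,40,0]]

```text
clock: 6.75
ee_pos: [0.5427, 0.1178, 0.152]
ee_rot: [[-0.925, 0.38, 0.001], [0.38, 0.925, 0.0], [-0.001, 0.0, -1.0]]
wrist_force: [-3.9, -0.5, 10.2]
gripper_width: 0.0001
finger_force: 5.0
```

>>> play_rows:
  moves:
    - [[0,0,0,-10,0],[0,0,0,-20,0],[0,0,0,-30,0],[0,0,0,-40,0],[0,0,0,-40,0],[0,0,0,-40,0],[0,0,0,-40,0]]

```text
clock: 7.62
ee_pos: [0.542, 0.1177, 0.1906]
ee_rot: [[-0.925, 0.38, -0.001], [0.38, 0.925, -0.0], [0.001, -0.001, -1.0]]
wrist_force: [-0.4, 0.3, -0.1]
gripper_width: 0.0003
finger_force: 0.0
```

```bash
python3 st.py; python3 meas.py c5
```

```text
7.625 [0.54199858 0.11768015 0.19062213] [-0.3842294   0.31974148 -0.12450877] 0.00025401751732087157 shift mm to knob contact [-0.08037771 -0.16015152 10.62214663] 0.025 [-1.13682765e-03 -1.38555653e-04 -9.99999344e-01]
scene pin [269.47572816 216.42718447] [267 208   6  18 103]
knob [232.79888268 207.45530726] [220 195  29  21 358]
knob [242.97781885 185.52310536] [225 173  43  24 541]
```

The pin top has risen to row 208, about 4 px per step. Now the fourth stroke.

>>> play_rows:
  moves:
    - [[0,0,0,8,0],[0,0,0,16,0],[0,0,0,24,0],[0,0,0,32,0],[0,0,0,38,0],[0,0,0,40,0],[0,0,0,40,0]]

```text
clock: 8.6
ee_pos: [0.5427, 0.1178, 0.152]
ee_rot: [[-0.925, 0.38, 0.001], [0.38, 0.925, 0.0], [-0.001, 0.0, -1.0]]
wrist_force: [-3.4, -0.5, 10.4]
gripper_width: 0.0002
finger_force: 5.0
```

>>> play_rows:
  moves:
    - [[0,0,0,-10,0],[0,0,0,-20,0],[0,0,0,-30,0],[0,0,0,-40,0],[0,0,0,-40,0],[0,0,0,-40,0],[0,0,0,-40,0]]

```text
clock: 9.48
ee_pos: [0.542, 0.1177, 0.1906]
ee_rot: [[-0.925, 0.38, -0.001], [0.38, 0.925, -0.0], [0.001, -0.001, -1.0]]
wrist_force: [0.8, -0.8, -1.3]
gripper_width: 0.0001
finger_force: 0.0
```

```bash
python3 st.py; python3 meas.py c6
```

```text
9.475 [0.54200761 0.11766317 0.19061695] [ 0.82333308 -0.75228575 -1.331069  ] 9.427393677628305e-05 shift mm to knob contact [-0.06529341 -0.1478506  10.61697881] 0.025 [-1.11339465e-03 -1.50587861e-04 -9.99999369e-01]
scene pin [269.46078431 212.34313725] [267 204   6  18 102]
knob [232.79888268 207.45530726] [220 195  29  21 358]
knob [242.89365672 185.56529851] [225 173  43  24 536]
```

View pics/c6.png

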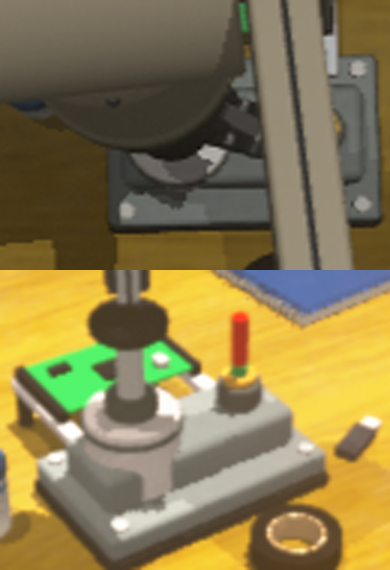

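The picture shows the green band at the pin's foot (about row 224) and the knob up. I'll check the pin's height by projection while retreating upwards.

>>> play_rows:
  moves:
    - [[0,0,0,-25,0],[0,0,0,-60,0],[0,30,20,-90,0],[0,80,50,-90,0],[0,130,81,-90,0],[0,180,112,-90,0],[0,230,143,-90,0],[0,280,174,-90,0],[0,280,174,-90,0],[0,280,174,-90,0]]

```text
clock: 10.82
ee_pos: [0.3495, 0.3849, 0.281]
ee_rot: [[-0.925, 0.379, -0.0], [0.379, 0.925, -0.001], [-0.0, -0.001, -1.0]]
wrist_force: [0.9, -0.8, 0.6]
gripper_width: -0.0
finger_force: 0.0
```

```bash
python3 st.py; python3 meas.py c7
python3 - <<'E'
from bench import r
from h import *
c=r.read_camera('scene')
for q in(0,.01,.034,.042,.046):
    p=c['R']@np.array([.547,.031,.080+q])+c['t'];print(q,c['fx']*p[0]/p[2]+c['cx'],c['fy']*p[1]/p[2]+c['cy'])
print(c['image'][200:230,269].tolist())
E
```

```text
10.825 [0.34947466 0.38492969 0.28103992] [ 0.85757106 -0.75892945  0.60388357] -2.0938756297964124e-05 shift mm to knob contact [-279.50099359 -174.43168679  101.22495877] 0.025 [-2.74135728e-05 -7.11732315e-04 -9.99999746e-01]
scene pin [269.46078431 212.34313725] [267 204   6  18 102]
knob [232.78796562 207.65902579] [220 200  29  16 349]
knob [245.24164524 188.71336761] [230 173  32  35 778]
0 269.8055601334489 223.02095724298917
0.01 269.8620531044799 218.90725891024184
0.034 270.00039925743766 208.83318547458546
0.042 270.04740339891583 205.41044358471035
0.046 270.07107573339914 203.6866743950406
[[246, 207, 76], [246, 206, 72], [244, 197, 67], [250, 176, 61], [255, 106, 40], [255, 67, 31], [251, 63, 39], [203, 61, 39], [171, 59, 38], [167, 59, 38], [166, 59, 38], [167, 58, 37], [167, 60, 38], [167, 59, 38], [167, 59, 38], [167, 60, 39], [167, 60, 38], [167, 60, 38], [167, 60, 38], [167, 60, 38], [167, 60, 39], [163, 68, 41], [116, 108, 55], [85, 119, 59], [79, 122, 60], [137, 137, 62], [251, 212, 78], [247, 197, 75], [198, 143, 61], [152, 117, 68]]
```

View pics/c7.png

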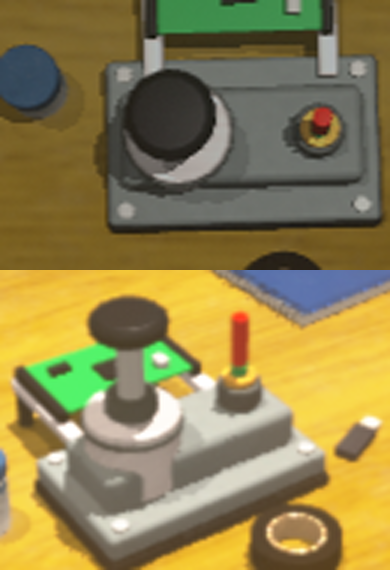

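The picture shows the knob up, with the stand and bystanders unmoved. The pin has risen about 43 mm, its top is near row 205 and the green band shows, so I'm handing in.

```bash
python3 -c "
from bench import r
print(r.finish_job())"
```

```text
the job is handed in; nothing more can be done
None
```

I gave the pump knob four strokes (about 26 mm on the first, the full 28 mm on the rest); the pin stands about 43 mm out with its green band showing, the knob is back up, the hand is clear, nothing else was seen to move, and the job was handed in at about 11 s.

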